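# Slide the serving tray onto the middle rails of the meal carrier

## Task

Pick up the empty serving tray lying on the table by its black grip and slide it, grip end towards you, onto the middle pair of rails of the open steel tray carrier, fully home against the back stop. Leave the tray that is already on the carrier's bottom rails where it is, and let go of yours once it rests on the rails.

Things in the scene. Friction and masses are not known exactly. Their poses are not given: they have to be found in the camera images.
- tray: Empty aluminium tray flat on the table: sheet 230 (x) x 200 (y) x 4 mm, rim to 9 mm, about 160 g. Origin: centre of its underside; z up; +x to its rear end, which enters the carrier first. Near its front end stands a black grip, 44 mm long (x), 18 mm wide (y), centred at x = -85, y = 0, top 46 mm above the underside: pinch it across its 18 mm from above.
- carrier: Fixed open steel rack left or right of the tray, 248 mm wide (y), 140 deep (x), on feet of varying height. Origin: middle of its open front; z up, x to the back. Three rail pairs: ledge tops at z = 45, 115, 185 mm, 34 wide, 4 thick, 156 mm gap between; posts end at z = 215. Back stop at x = 135. Side walls 224 mm apart, 12 mm spare each side of the tray.
- middle_home (a point): Where the tray's origin lies when the tray rests centred on the middle rails against the back stop: 20 mm behind the carrier's open front and 115 mm above its origin, axes as the carrier. The tray's front edge is then 95 mm and its grip centre 65 mm in front of the posts.
- lower_tray: An equal tray already home on the bottom rails (70 mm below the middle ones), with a lidded white bowl, 48 mm tall, on it. Its black grip stands in front of the carrier, top 91 mm above the carrier's origin. Origin: centre of its underside, axes as the tray's. It stays where it is.

How it is judged:
By the outcome, as a careful person would: the job done as asked, in the order asked, and still so for the second after the job is handed in, with the robot touching nothing.
It also fails if it takes over 48 s, if anything falls off the work surface, if the arm or the gripper's body presses on something with over 40 N, if the wrist force passes 120 N, or if a joint passes its speed limit or range.

## Robot

A 7-joint arm with a two-finger parallel gripper is mounted at the origin on the work surface. World frame = base frame: x ahead of the robot, y to its left, z up, the work surface at z = 0. Lengths are in m, angles in rad, forces in N, time in s.
With the tool pointing down it reaches from about 0.4 to 0.875 m from the base axis. Payload 19.3 kg.
Tool frame: the origin (TCP) lies between the finger pads; the fingertips stand 17 mm ahead of it and the grasp point (between the pads) lies 2 mm behind it; z points along the fingers, x is the direction in which the jaws open and shut, and the axes are right-handed (so a half turn about z gives the same grasp; the last joint's range is limited). The gripper opens to 85 mm and grips with 20 to 120 N. Pads are 22 mm wide; open, the fingers measure 114 mm over their backs; the gripper's body (76 mm by 85 mm) begins 54 mm behind the grasp point. The pads swing forward as they close: fully open they stand 13 mm farther back than shut.
Start: joints at [1.17, 0.521, -0.036, 1.599, 0.021, 1.021, -0.113], TCP at [0.203, -0.591, 0.222] pointing down, gripper open.
Joint ranges: [-2.91, 2.91], [-0.3, 2.13], [-1.5, 1.42], [0.17, 2.43], [-1.26, 4.41], [0.16, 1.93], [-2.52, 2.52]. Speed limits (rad/s): [1.89, 1.89, 2.39, 2.39, 3.01, 3.01, 3.01].

## Interface

Orientations are given as [roll, pitch, yaw] about the fixed x, y, z axes, in that order (R = Rz(yaw) Ry(pitch) Rx(roll)).
In Python, from workcell import bot gives the robot as it stands. The module is installed in compiled form; this text tells all that it offers.
- The arm moves only by the tool arm_command, never from a script. Its argument "targets" is a list of rows, each a list of 6 numbers: the shift along the tool's x, y, z in mm, then the turn, a rotation vector about the tool's x, y, z in degrees. In form: [[x, y, z, wx, wy, wz], ...]. A call has 1 to 8 rows; each row shifts and turns the pose as measured when the row begins, along the tool's axes as they then stand; what a row does not reach is not made up. A row lasts 1/10 s, in which the tool goes at most 50 mm and 8.59 degrees, less where a joint would pass 70% of its speed; a pose out of reach is approached as far as the arm can. A call is refused whole if a number of a shift passes 50 or a number of a turn 8.59, either way. A call with a gripper value outside its range is refused whole. "grip" is the opening in per cent of the stroke, from 0 (shut) to 100 (fully open), set as the call begins (left out, the last holds). The fingers move at their own pace and stop on an object; "grip_force" is the grip in N (left out, the last holds). Time passes only in rows, so rows that do not move let the fingers close. It gives the time, the measured TCP pose, the force and the opening at its end, in the units of the state.
- bot.observe(): the state, without advancing time (a new reading comes with each control period).
- bot.grab_frame(name): name is "side" or "top"; returns a dict with "color" (420x560x3 uint8, red, green, blue), "depth" (420x560 float32, m along the optical axis (not along the pixel's ray), 0 where there is no reading), "fov_y" (degrees; the focal length in pixels is half the picture's height over the tangent of half this angle, whatever the lens; pixels are square), "cx", "cy" (the principal point, pixels), "R" (3x3) and "t" (3): a world point X has camera coordinates R X + t. Camera axes: x right, y down, z forward; pixel columns grow to the right and rows downward; lengths in m; the calibration is good to about 2 mm. A picture is of the moment at which its call begins.
- bot.job_done(): hands the job in, once; it reports no verdict.
The state is a dict: "clock": time; "qpos": joint angles; "qd": joint speeds; "joint_efforts": joint torques, N m; "position": TCP position; "tool_rot": TCP orientation; "force": force on the tool from outside, world axes, zero at the start; "moment": the same for the moment, N m; "grip_width": finger opening in m.
Only numpy, scipy, OpenCV 4.12 (cv2) and the standard library are available. Lean on these libraries where they do the work, as an engineer would, in place of code of your own. Each camera call takes 0.05 s, during which the arm holds its last target. There are 200 camera calls.

## Working session

There is one attempt and no reset: what is moved stays moved. The work goes in short steps, Python scripts to look and compute and a tool call to move; the robot and the scene stay as the last step left them, time stands still between calls to the robot, and variables do not carry over. Pictures are saved under pics/ and viewed, about 8 in all and at most 12, crops included, and the job is handed in when it is done.

Besides the shell and the picture viewer there is one more tool, called as name([rows], argument=value, ...), one row to a line, values as JSON. arm_command: Moves the arm, as the interface text tells. Its arguments: {"type":"object","properties":{"targets":{"type":"array"},"grip":{"type":"number"},"grip_force":{"type":"number"}},"required":["targets"]}

```bash
mkdir -p pics; cat > h.py <<'E'
import numpy as np,cv2
from workcell import bot
def grab(n,f):
    d=bot.grab_frame(n); np.savez(f'pics/{f}.npz',**d)
    cv2.imwrite(f'pics/{f}.png',cv2.cvtColor(d['color'],cv2.COLOR_RGB2BGR)); return d
def load(f): return dict(np.load(f'pics/{f}.npz'))
def cloud(d):
    h,w=d['depth'].shape; f=h/2/np.tan(np.radians(float(d['fov_y']))/2)
    v,u=np.mgrid[:h,:w]; z=d['depth']
    P=np.stack([(u-d['cx'])/f*z,(v-d['cy'])/f*z,z],-1)
    X=(P-d['t'])@d['R']; X[z==0]=np.nan; return X
E
python3 - <<'E'
from h import *
np.set_printoptions(precision=4,suppress=True)
for n in('side','top'):
    d=grab(n,n+'0'); print(n,d['fov_y'],d['cx'],d['cy'],-d['R'].T@d['t'],d['R'][2])
s=bot.observe(); print({k:s[k] for k in('clock','position','tool_rot','force','grip_width')})
a=cv2.imread('pics/side0.png');b=cv2.imread('pics/top0.png')
E
```

```text
side 56.421364662396414 278.0193216507268 205.76699702420584 [ 0.4493 -0.456   0.5789] [ 0.347   0.6513 -0.6749]
top 57.012688931382634 279.8734413457172 211.4434478266843 [ 0.5703 -0.008   0.8548] [ 0.1603  0.017  -0.9869]
{'clock': 0.1, 'position': array([ 0.2029, -0.5908,  0.2215]), 'tool_rot': array([ 3.1415,  0.001 , -1.24  ]), 'force': array([ 0.556 , -0.6729, -1.1193]), 'grip_width': 0.0851430754591912}
```

View pics/side0.png

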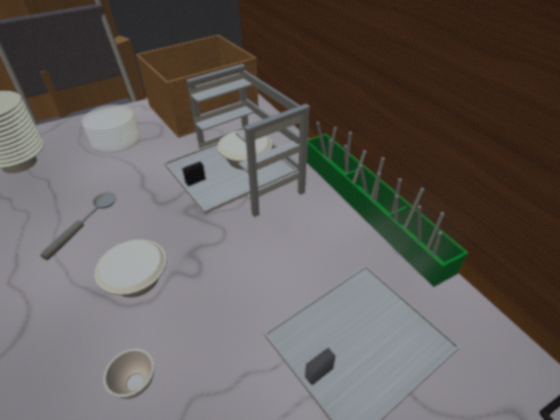

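View pics/top0.png

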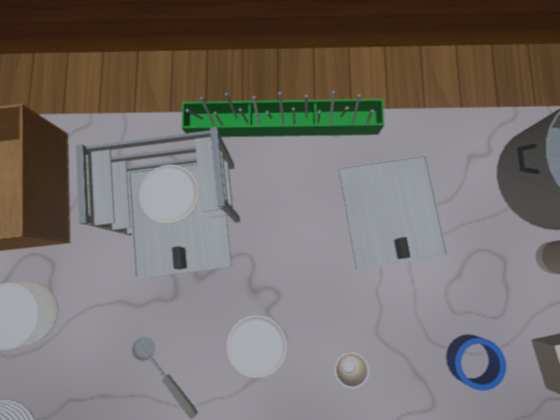

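The side view shows the tray on the table (grip about (320,366)) and the carrier with the lower tray and bowl (its grip about (194,173)). In the top view the tray's grip is at (402,248), the lower grip at (179,257), and the carrier opens toward the robot.

```bash
python3 - <<'E'
from h import *
np.set_printoptions(precision=4,suppress=True)
for n in('top0','side0'):
    d=load(n);X=cloud(d);print(n)
    pts={'top0':dict(grip=(402,246),tray=(390,205),lgrip=(179,254),ltray=(150,250),table=(300,250),railL=(100,190),railmid=(119,190),railR=(208,170),topbarL=(83,200)),
     'side0':dict(grip=(320,362),tray=(370,320),lgrip=(194,170),ltray=(210,195),table=(220,300))}[n]
    for k,(u,v) in pts.items(): print(k,X[v,u], np.nanmedian(X[v-1:v+2,u-1:u+2].reshape(-1,3),0))
    c=d['color'].astype(int)
    x,y,z=X[...,0],X[...,1],X[...,2]
    black=c.max(-1)<70
    for k,m in dict(grip=black&(z>.03)&(z<.06)&(abs(y-X[pts['grip'][1],pts['grip'][0]][1])<.06)&(abs(x-X[pts['grip'][1],pts['grip'][0]][0])<.06),
        lgrip=black&(z>.07)&(z<.13)&(abs(y-X[pts['lgrip'][1],pts['lgrip'][0]][1])<.06)&(abs(x-X[pts['lgrip'][1],pts['lgrip'][0]][0])<.06)).items():
        P=X[m]; 
        if len(P)<5: print(k,len(P));continue
        top=P[P[:,2]>np.percentile(P[:,2],95)-.006]
        r=cv2.minAreaRect((top[:,:2]*1000).astype(np.float32)); print(k,len(P),'ztop',np.median(top[:,2]),'rect',r)
d=load('top0');X=cloud(d);z=X[...,2]
# height histogram over carrier area
m=(np.mgrid[:420,:560][1]<245)&(np.mgrid[:420,:560][0]>120)&(np.mgrid[:420,:560][0]<240)&(np.mgrid[:420,:560][1]>72)
h,e=np.histogram(z[m],bins=np.arange(0,.32,.01));print([(round(b,2),a) for a,b in zip(h,e)])
b=cv2.imread('pics/top0.png')[115:280,65:250];cv2.imwrite('pics/c.png',cv2.resize(b,None,fx=3.5,fy=3.5,interpolation=cv2.INTER_CUBIC))
v=np.nan_to_num(z)[115:280,65:250];v=cv2.resize(cv2.applyColorMap((np.clip(v/.3,0,1)*255).astype(np.uint8),cv2.COLORMAP_JET),None,fx=3.5,fy=3.5,interpolation=0);cv2.imwrite('pics/cz.png',v)
E
```

```text
top0
grip [ 0.6264 -0.2483  0.0421] [ 0.6263 -0.2483  0.0441]
tray [ 0.7201 -0.238   0.0051] [ 0.7206 -0.2388  0.0017]
lgrip [0.6115 0.2051 0.0915] [0.6116 0.2052 0.0915]
ltray [0.6228 0.2788 0.0472] [0.6228 0.2785 0.0486]
table [ 0.6227 -0.0369 -0.0007] [ 0.6227 -0.0369 -0.0005]
railL [0.7219 0.3253 0.1838] [0.7218 0.325  0.1858]
railmid [0.7368 0.3214 0.1156] [0.7371 0.3214 0.115 ]
railR [0.7564 0.1322 0.1831] [0.7561 0.1321 0.1841]
topbarL [0.6978 0.3378 0.215 ] [0.6978 0.3378 0.215 ]
grip 185 ztop 0.044613548050580626 rect ((623.6817626953125, -250.6520538330078), (39.1379508972168, 16.61374855041504), 9.183348655700684)
lgrip 197 ztop 0.09040882442919608 rect ((605.4193725585938, 208.82838439941406), (40.035892486572266, 14.40597915649414), 5.364996910095215)
side0
grip [ 0.6194 -0.2552  0.0449] [ 0.6193 -0.2552  0.0466]
tray [ 0.7437 -0.2194  0.0033] [ 0.7437 -0.2194  0.0033]
lgrip [0.6031 0.2022 0.0859] [0.6031 0.2017 0.0862]
ltray [0.6144 0.1527 0.0497] [0.6144 0.1527 0.0504]
table [ 0.5428 -0.0605 -0.0007] [ 0.5428 -0.0606 -0.0008]
grip 193 ztop 0.0440283613169342 rect ((620
[... 598 characters left out ...]
(0.1), np.int64(42)), (np.float64(0.11), np.int64(1306)), (np.float64(0.12), np.int64(269)), (np.float64(0.13), np.int64(301)), (np.float64(0.14), np.int64(27)), (np.float64(0.15), np.int64(37)), (np.float64(0.16), np.int64(35)), (np.float64(0.17), np.int64(27)), (np.float64(0.18), np.int64(2946)), (np.float64(0.19), np.int64(551)), (np.float64(0.2), np.int64(628)), (np.float64(0.21), np.int64(1213)), (np.float64(0.22), np.int64(0)), (np.float64(0.23), np.int64(0)), (np.float64(0.24), np.int64(0)), (np.float64(0.25), np.int64(0)), (np.float64(0.26), np.int64(0)), (np.float64(0.27), np.int64(0)), (np.float64(0.28), np.int64(0)), (np.float64(0.29), np.int64(0)), (np.float64(0.3), np.int64(0))]
```

View pics/c.png

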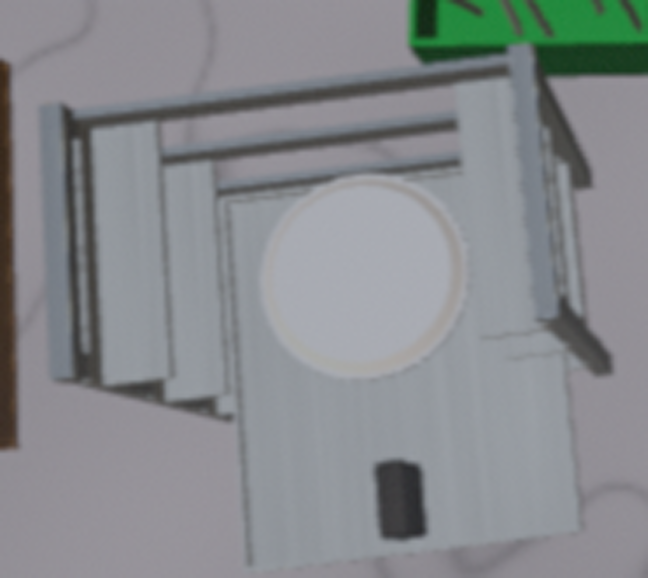

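The crop shows the rack's walls, its three rail levels and the lower tray; the grip is at crop (400,500), i.e. full-frame (179,258). Next I fit the poses.

```bash
python3 - <<'E'
from h import *
np.set_printoptions(precision=4,suppress=True)
def rect(P,lo=1): 
    return cv2.minAreaRect((P[:,:2]*1000).astype(np.float32))
for n in('top0','side0'):
    d=load(n);X=cloud(d);c=d['color'].astype(int);x,y,z=[X[...,i] for i in range(3)]
    m=(z>.209)&(z<.222)&(x>.6)&(x<.87)&(y>.06)&(y<.39)
    m=cv2.morphologyEx(m.astype(np.uint8),cv2.MORPH_OPEN,np.ones((2,2)))>0
    P=X[m];print(n,'carrier top',len(P),np.median(P[:,2]),rect(P))
    # walls lines
    for s,lo,hi in(('L',.29,.39),('R',.06,.18)):
        Q=P[(P[:,1]>lo)&(P[:,1]<hi)&(P[:,0]<.79)]
        if len(Q)>10:
            l=cv2.fitLine(Q[:,:2].astype(np.float32),cv2.DIST_HUBER,0,.01,.01).ravel();print(s,len(Q),l,np.degrees(np.arctan2(l[1],l[0])),'xrange',np.percentile(Q[:,0],[1,99]))
    # mid/upper rails
    for k,lo,hi in(('mid',.108,.122),('up',.178,.192)):
        for s,a,b in(('L',.25,.4),('R',.05,.2)):
            Q=X[(z>lo)&(z<hi)&(x>.6)&(x<.82)&(y>a)&(y<b)]
            if len(Q)>50: print(k,s,len(Q),'z',np.median(Q[:,2]),rect(Q))
    # tray sheet by colour vs table
    Q=X[(x>.55)&(x<.9)&(y>-.42)&(y<-.08)&(abs(z-.004)<.012)]; cc=c[(x>.55)&(x<.9)&(y>-.42)&(y<-.08)&(abs(z-.004)<.012)]
    sel=(cc[:,0]<cc[:,2]+0)&(cc[:,1]-cc[:,0]>3)
    im=((c[...,1]-c[...,0]>4)&(x>.5)&(x<.9)&(y>-.45)&(y<-.05)&(z<.03)).astype(np.uint8)
    im=cv2.morphologyEx(im,cv2.MORPH_OPEN,np.ones((5,5)))
    nn,L,S,_=cv2.connectedComponentsWithStats(im); 
    if nn>1:
        k=1+np.argmax(S[1:,4]); Q=X[L==k]; print('tray',S[k],np.median(Q[:,2]),rect(Q))
    for nm,(u,v) in dict(tray=(390,205),table=(300,250)).items(): print(nm,c[v,u])
E
```

```text
top0 carrier top 1231 nan ((695.3402709960938, 263.44427490234375), (132.9165802001953, 371.38726806640625), 20.649431228637695)
L 616 [0.9943 0.1063 0.7107 0.3409] 6.1028957 xrange [0.6589 0.7881]
R 446 [0.993  0.118  0.7361 0.1077] 6.776323 xrange [0.6857 0.7885]
mid L 1131 z 0.11476048558454795 ((732.2468872070312, 296.3355407714844), (90.18372344970703, 146.43211364746094), 89.85370635986328)
mid R 188 z 0.1150791944378346 ((748.9628295898438, 147.83200073242188), (136.35452270507812, 86.41956329345703), 6.581229209899902)
up L 1693 z 0.1848761985529801 ((731.6278076171875, 296.1926574707031), (142.58291625976562, 98.0527572631836), 2.4083850383758545)
up R 1304 z 0.18498819520371834 ((749.0496826171875, 147.88223266601562), (136.80809020996094, 87.71971893310547), 7.230404853820801)
tray [326 131  21   5 105] 0.011423970864865187 ((886.4133911132812, -122.84425354003906), (2.7701470851898193, 48.63903045654297), 0.6477563381195068)
tray [150 155 160]
table [152 148 155]
side0 carrier top 778 nan ((1073.2540283203125, 731.2781982421875), (1485.496826171875, 223.89678955078125), 5
[... 177 characters left out ...]
7848480999 ((729.9058227539062, 301.6562805175781), (139.897705078125, 87.79180908203125), 3.64528751373291)
mid R 600 z 0.11636778522042338 ((747.859130859375, 147.40658569335938), (137.3732147216797, 89.23180389404297), 6.877768039703369)
up L 730 z 0.1863752422207472 ((730.6492309570312, 297.3494873046875), (142.73568725585938, 98.8578872680664), 2.3493292331695557)
up R 413 z 0.18632168414142156 ((747.6224975585938, 146.7764129638672), (137.79226684570312, 88.46730041503906), 6.369610786437988)
tray [  280   272   174   148 13503] 0.003512000080711668 ((705.0140991210938, -242.59466552734375), (225.8550262451172, 194.94793701171875), 7.966655731201172)
tray [26 63 32]
table [147 143 149]
```

```bash
cat >> h.py <<'E'
def to(x,y,z,yaw,s=None):
    from scipy.spatial.transform import Rotation as Ro
    s=s or bot.observe(); R=Ro.from_euler('xyz',s['tool_rot']); T=Ro.from_euler('xyz',[np.pi,0,np.radians(yaw)])
    p=np.array(s['position']);rv=np.degrees((R.inv()*T).as_rotvec());d=R.inv().apply(np.array([x,y,z])-p)*1000
    d2=T.inv().apply(np.array([x,y,z])-p)*1000
    print('clock %.1f pos'%s['clock'],p.round(4),'rot',np.degrees(s['tool_rot']).round(2),'q',np.round(s['qpos'],2),'F',np.round(s['force'],1),'w %.4f'%s['grip_width'])
    print('turn',rv.round(2),'shift now-axes',d.round(1),'shift if turned first',d2.round(1))
E
python3 -c "
from h import *
to(.6215,-.2535,.16,-81.5)"
```

```text
clock 0.1 pos [ 0.2029 -0.5908  0.2215] rot [ 1.800e+02  6.000e-02 -7.105e+01] q [ 1.17  0.52 -0.04  1.6   0.02  1.02 -0.11] F [ 0.6 -0.7 -1.1] w 0.0851
turn [1.000e-02 6.000e-02 1.045e+01] shift now-axes [-183.  -505.5   61.6] shift if turned first [-271.8 -463.9   61.5]
```

arm_command([
  [0,0,0,0,0,5.2],
  [0,0,0,0,0,5.2],
  [-20,-34,4,0,0,0],
  [-20,-34,4,0,0,0],
  [-20,-34,4,0,0,0],
  [-20,-34,4,0,0,0],
  [-20,-34,4,0,0,0],
  [-20,-34,4,0,0,0],
], grip=100)

```text
clock: 0.9
position: [0.3879, -0.4414, 0.1943]
tool_rot: [3.137, 0.003, -1.44]
force: [1.5, -0.9, -0.3]
grip_width: 0.0855
```

```bash
python3 -c "
from h import *
to(.6215,-.2535,.16,-81.5)"
```

```text
clock 0.9 pos [ 0.3879 -0.4414  0.1943] rot [ 1.7976e+02  1.6000e-01 -8.2490e+01] q [ 0.77  0.49 -0.03  1.73  0.02  0.93 -0.71] F [ 1.5 -0.9 -0.3] w 0.0855
turn [ 0.23  0.16 -0.99] shift now-axes [-155.7 -256.3   33.7] shift if turned first [-151.3 -258.8   34.3]
```

arm_command([
  [-19,-32,4,0,0,-1],
  [-19,-32,4,0,0,0],
  [-19,-32,4,0,0,0],
  [-19,-32,4,0,0,0],
  [-19,-32,4,0,0,0],
  [-19,-32,4,0,0,0],
  [-19,-32,4,0,0,0],
  [-18,-30,4,0,0,0],
])

```text
clock: 1.7
position: [0.6248, -0.2443, 0.1582]
tool_rot: [3.134, 0.005, -1.421]
force: [0.6, -0.9, 0.6]
grip_width: 0.0854
```

```bash
python3 -c "
from h import *
to(.6215,-.2535,.16,-81.5)
grab('top','top1');grab('side','side1')
a=cv2.imread('pics/side1.png')[230:420,220:480];b=cv2.imread('pics/top1.png')[130:320,300:560]
cv2.imwrite('pics/p1.png',cv2.resize(np.hstack([a,b]),None,fx=1.53,fy=1.53,interpolation=2))"
```

```text
clock 1.7 pos [ 0.6248 -0.2443  0.1582] rot [179.59   0.29 -81.41] q [ 0.32  0.66 -0.05  1.52  0.04  0.97 -1.17] F [ 0.6 -0.9  0.6] w 0.0854
turn [0.41 0.29 0.09] shift now-axes [ 8.6  4.7 -1.8] shift if turned first [ 8.6  4.7 -1.8]
```

View pics/p1.png

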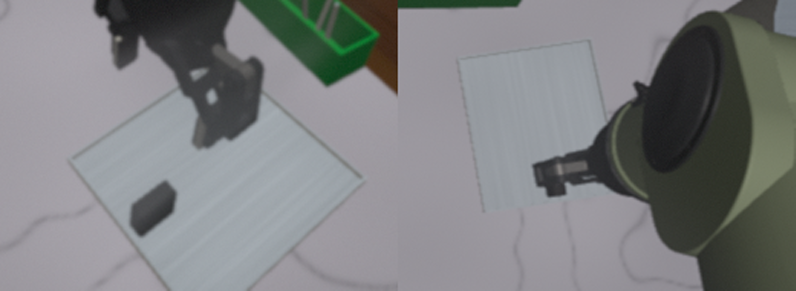

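The side crop shows the gripper above and behind the grip (crop (152,208)), with the tray unmoved; the arm hides the grip in the top view. I correct and descend partway.

arm_command([
  [8.5,4.5,0,0.4,0.3,0],
  [0,0,25,0,0,0],
  [0,0,25,0,0,0],
  [0,0,20,0,0,0],
  [0,0,0,0,0,0],
])

```text
clock: 2.3
position: [0.6207, -0.2547, 0.085]
tool_rot: [-3.141, -0.001, -1.418]
force: [-1.3, -0.2, -1.0]
grip_width: 0.0855
```

```bash
python3 -c "
from h import *
to(.6215,-.2535,.031,-81.5)
grab('side','side2')
a=cv2.imread('pics/side2.png')[280:420,240:440]
cv2.imwrite('pics/p2.png',cv2.resize(a,None,fx=4,fy=4,interpolation=2))"
```

```text
clock 2.3 pos [ 0.6207 -0.2547  0.085 ] rot [-1.7996e+02 -4.0000e-02 -8.1250e+01] q [ 0.33  0.75 -0.05  1.57  0.05  0.82 -1.16] F [-1.3 -0.2 -1. ] w 0.0855
turn [-0.05 -0.04  0.25] shift now-axes [-1.1 -1.  54. ] shift if turned first [-1.1 -1.  54. ]
```

View pics/p2.png

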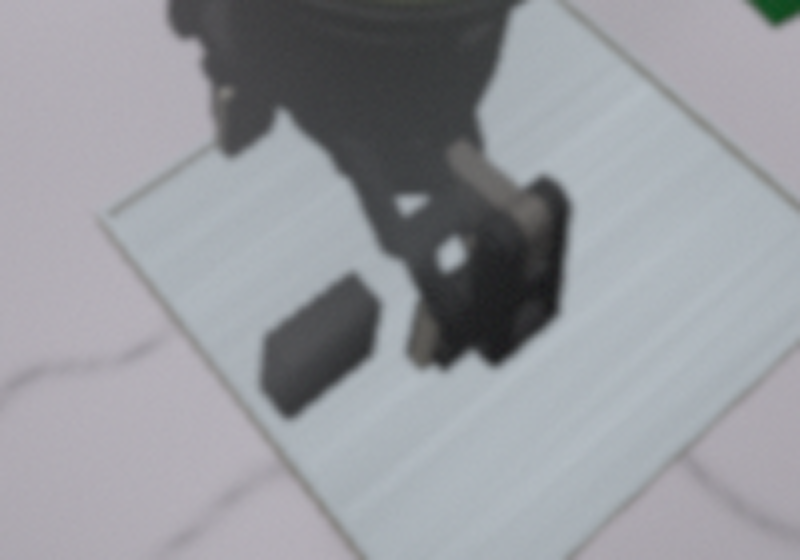

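The crop shows the fingers at (230,140) and (430,350) above the grip at (320,345), straddling it once lowered. I descend and close.

arm_command([
  [-1,-1,20,0,0,0],
  [0,0,20,0,0,0],
  [0,0,13,0,0,0],
  [0,0,0,0,0,0],
])

```text
clock: 2.75
position: [0.6234, -0.2584, 0.0377]
tool_rot: [-3.134, -0.006, -1.422]
force: [-0.0, -0.5, 0.1]
grip_width: 0.0854
```

arm_command([
  [0,0,0,0,0,0],
  [0,0,0,0,0,0],
  [0,0,0,0,0,0],
  [0,0,0,0,0,0],
  [0,0,0,0,0,0],
  [0,0,0,0,0,0],
  [0,0,0,0,0,0],
  [0,0,0,0,0,0],
], grip=0, grip_force=70)

```text
clock: 3.55
position: [0.6251, -0.2597, 0.0422]
tool_rot: [-3.129, -0.008, -1.422]
force: [-0.3, 0.6, 0.5]
grip_width: -0.0001
```

```bash
python3 -c "
from h import *
to(.447,-.25,.16,-83.4)"
```

```text
clock 3.5 pos [ 0.6251 -0.2597  0.0422] rot [-179.31   -0.48  -81.5 ] q [ 0.34  0.81 -0.05  1.58  0.06  0.74 -1.16] F [-0.3  0.6  0.5] w -0.0001
turn [-0.7  -0.47  1.9 ] shift now-axes [ -34.9  173.2 -120.2] shift if turned first [ -30.1  175.8 -117.8]
```

The gripper shut completely, so it missed the grip. I look.

```bash
python3 -c "
from h import *
d=grab('side','side3');X=cloud(d);grab('top','top3')
a=cv2.imread('pics/side3.png')[280:420,240:440];b=cv2.imread('pics/top3.png')[170:310,330:530]
cv2.imwrite('pics/p3.png',cv2.resize(np.vstack([a,b]),None,fx=2.1*1,fy=2.1,interpolation=2))"
```

```text
(no output)
```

View pics/p3.png

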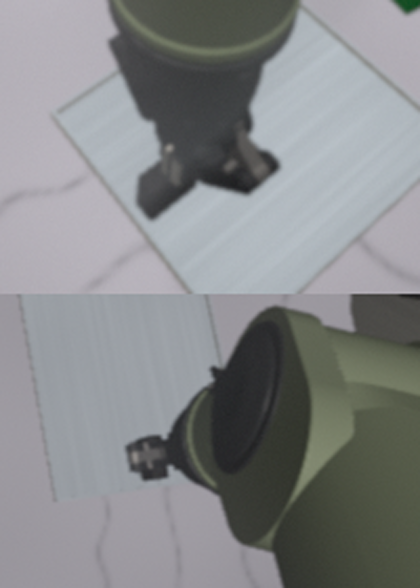

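The grip stands at side crop (155,190), unmoved, with the shut fingers at (215,165) above or behind it; in the top view the fingers at (148,458) cover the grip. I check the fingers' measured position.

```bash
python3 - <<'E'
from h import *
np.set_printoptions(precision=3,suppress=True)
d=load('side3');X=cloud(d)
print('side: rows v, cols u -> xyz')
for v in range(330,385,6):
    print(v,[ (u,)+tuple((X[v,u]*1000).round(0).astype(int)) for u in range(306,376,10)])
T=cloud(load('top3'))
for v in range(238,262,4):
    print(v,[ (u,)+tuple((T[v,u]*1000).round(0).astype(int)) for u in range(390,424,4)])
E
```

```text
side: rows v, cols u -> xyz
330 [(306, np.int64(608), np.int64(-231), np.int64(104)), (316, np.int64(590), np.int64(-276), np.int64(187)), (326, np.int64(597), np.int64(-285), np.int64(195)), (336, np.int64(605), np.int64(-292), np.int64(199)), (346, np.int64(616), np.int64(-295), np.int64(195)), (356, np.int64(631), np.int64(-296), np.int64(183)), (366, np.int64(726), np.int64(-231), np.int64(4))]
336 [(306, np.int64(637), np.int64(-193), np.int64(3)), (316, np.int64(607), np.int64(-256), np.int64(129)), (326, np.int64(597), np.int64(-286), np.int64(184)), (336, np.int64(606), np.int64(-292), np.int64(186)), (346, np.int64(617), np.int64(-296), np.int64(182)), (356, np.int64(634), np.int64(-295), np.int64(166)), (366, np.int64(720), np.int64(-239), np.int64(4))]
342 [(306, np.int64(631), np.int64(-202), np.int64(3)), (316, np.int64(612), np.int64(-251), np.int64(101)), (326, np.int64(607), np.int64(-275), np.int64(144)), (336, np.int64(617), np.int64(-282), np.int64(147)), (346, np.int64(619), np.int64(-296), np.int64(167)), (356, np.int64(633), np.int64(-297), np.int64(157)), (366,
[... 4784 characters left out ...]
64(-255), np.int64(45)), (410, np.int64(612), np.int64(-277), np.int64(1)), (414, np.int64(611), np.int64(-285), np.int64(3)), (418, np.int64(602), np.int64(-229), np.int64(197)), (422, np.int64(600), np.int64(-218), np.int64(247))]
258 [(390, np.int64(603), np.int64(-233), np.int64(0)), (394, np.int64(603), np.int64(-241), np.int64(4)), (398, np.int64(603), np.int64(-245), np.int64(18)), (402, np.int64(602), np.int64(-248), np.int64(39)), (406, np.int64(603), np.int64(-267), np.int64(3)), (410, np.int64(603), np.int64(-276), np.int64(3)), (414, np.int64(603), np.int64(-284), np.int64(2)), (418, np.int64(603), np.int64(-293), np.int64(2)), (422, np.int64(595), np.int64(-235), np.int64(196))]
```

```bash
python3 - <<'E'
from h import *
def dump(f,vs,us):
    X=cloud(load(f))*1000
    for v in vs: print(v,' '.join('%d:(%d,%d,%d)'%((u,)+tuple(np.nan_to_num(X[v,u]).astype(int))) for u in us))
print('s2 near');dump('side2',range(352,374,3),range(342,384,5))
print('s2 far');dump('side2',range(300,321,3),range(290,312,4))
print('s3');dump('side3',range(355,374,2),range(318,350,3))
to(.6215,-.2535,.031,-81.5)
E
```

```text
s2 near
352 342:(670,-243,4) 347:(616,-302,157) 352:(620,-306,159) 357:(625,-308,159) 362:(618,-320,187) 367:(620,-325,192) 372:(628,-325,184) 377:(639,-323,172) 382:(725,-272,3)
355 342:(668,-246,1) 347:(616,-303,153) 352:(619,-307,157) 357:(623,-311,159) 362:(618,-321,181) 367:(620,-326,188) 372:(629,-325,178) 377:(639,-324,167) 382:(721,-276,3)
358 342:(664,-250,4) 347:(615,-305,149) 352:(618,-310,154) 357:(623,-312,154) 362:(619,-322,176) 367:(621,-327,182) 372:(634,-323,163) 377:(639,-325,162) 382:(719,-279,2)
361 342:(662,-254,3) 347:(617,-304,139) 352:(617,-311,151) 357:(623,-313,149) 362:(619,-323,169) 367:(621,-327,176) 372:(632,-326,162) 377:(709,-279,2) 382:(715,-283,4)
364 342:(660,-258,3) 347:(618,-305,131) 352:(622,-308,133) 357:(628,-310,129) 362:(619,-324,165) 367:(622,-328,169) 372:(630,-328,160) 377:(705,-284,4) 382:(711,-287,5)
367 342:(617,-299,114) 347:(619,-304,122) 352:(622,-309,127) 357:(631,-309,117) 362:(619,-325,160) 367:(622,-329,164) 372:(696,-283,3) 377:(703,-287,2) 382:(709,-291,3)
370 342:(653,-266,5) 347:(621,-304,111) 352:(622,-310,122) 357:(674,-276
[... 2636 characters left out ...]
339:(651,-262,3) 342:(655,-264,3) 345:(618,-303,115) 348:(619,-307,121)
371 318:(611,-262,40) 321:(617,-262,33) 324:(623,-261,24) 327:(629,-260,16) 330:(637,-258,4) 333:(641,-260,3) 336:(645,-262,3) 339:(649,-265,4) 342:(653,-267,4) 345:(657,-268,2) 348:(660,-271,5)
373 318:(612,-262,32) 321:(617,-262,25) 324:(624,-261,16) 327:(631,-259,7) 330:(636,-260,3) 333:(640,-263,3) 336:(643,-265,4) 339:(648,-266,2) 342:(651,-269,3) 345:(655,-271,2) 348:(659,-274,4)
clock 3.6 pos [ 0.6251 -0.2597  0.0422] rot [-179.3    -0.48  -81.5 ] q [ 0.34  0.81 -0.05  1.58  0.06  0.74 -1.16] F [ 0.   0.5 -0.5] w 0.0000
turn [-0.7  -0.48  0.01] shift now-axes [-6.8  2.8 11.1] shift if turned first [-6.7  2.6 11.2]
```

Depth puts the fingertips about 28 mm higher than the reported TCP implies (open tips at 109 mm where 81 mm was expected; shut, about 54 where 25 was expected). x, y and yaw agree with the report. So reported z reads about 28 mm low, and I'll work with the camera height. I open and re-centre first.

arm_command([
  [-6.5,2.5,0,-0.7,-0.5,0],
  [0,0,0,0,0,0],
  [0,0,0,0,0,0],
  [0,0,0,0,0,0],
  [0,0,0,0,0,0],
  [0,0,0,0,0,0],
], grip=100)

```text
clock: 4.25
position: [0.6213, -0.2529, 0.0419]
tool_rot: [3.14, 0.001, -1.422]
force: [0.9, -0.1, 0.8]
grip_width: 0.0848
```

```bash
python3 -c "
from h import *
to(.6215,-.2535,.004,-81.5)"
```

```text
clock 4.2 pos [ 0.6213 -0.2529  0.0419] rot [ 1.7991e+02  8.0000e-02 -8.1480e+01] q [ 0.33  0.81 -0.05  1.58  0.05  0.76 -1.17] F [ 0.9 -0.1  0.8] w 0.0848
turn [0.09 0.08 0.02] shift now-axes [ 0.7 -0.2 37.9] shift if turned first [ 0.6 -0.1 37.9]
```

arm_command([
  [0.5,0,16,0,0,0],
  [0,0,16,0,0,0],
  [0,0,6,0,0,0],
  [0,0,0,0,0,0],
])

```text
clock: 4.65
position: [0.6208, -0.2533, 0.0003]
tool_rot: [3.139, 0.002, -1.422]
force: [0.1, 1.0, -0.9]
grip_width: 0.0854
```

```bash
python3 - <<'E'
from h import *
to(.6215,-.2535,.004,-81.5)
d=grab('side','side4');X=cloud(d)
a=cv2.imread('pics/side4.png')[280:420,240:440]
cv2.imwrite('pics/p4.png',cv2.resize(a,None,fx=3,fy=3,interpolation=2))
E
```

```text
clock 4.7 pos [ 6.208e-01 -2.533e-01  3.000e-04] rot [ 1.7987e+02  1.0000e-01 -8.1490e+01] q [ 0.33  0.86 -0.05  1.59  0.06  0.69 -1.17] F [ 0.1  1.  -0.9] w 0.0854
turn [0.13 0.1  0.01] shift now-axes [ 0.2 -0.7 -3.7] shift if turned first [ 0.3 -0.7 -3.7]
```

View pics/p4.png

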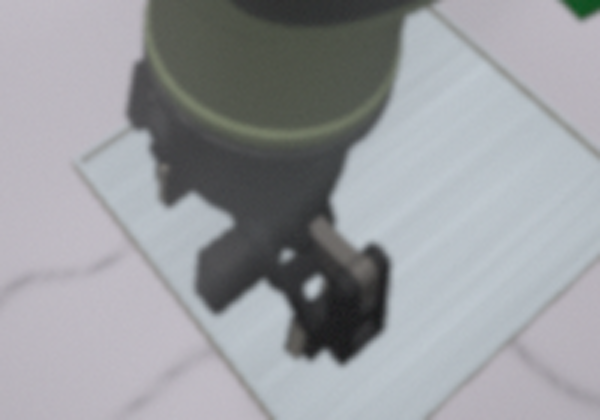

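Here the grip (235,275) lies between the far finger (175,190) and the near finger (310,345), with no contact force. I close.

arm_command([
  [0,0,-2,0,0,0],
  [0,0,0,0,0,0],
  [0,0,0,0,0,0],
  [0,0,0,0,0,0],
  [0,0,0,0,0,0],
  [0,0,0,0,0,0],
  [0,0,0,0,0,0],
], grip=0, grip_force=80)

```text
clock: 5.4
position: [0.6218, -0.2538, 0.0047]
tool_rot: [3.141, 0.001, -1.422]
force: [0.2, 1.5, -1.5]
grip_width: 0.0169
```

```bash
python3 -c "
from h import *
to(.6215,-.2535,.033,-81.5)"
```

```text
clock 5.4 pos [ 0.6218 -0.2538  0.0047] rot [ 1.7999e+02  3.0000e-02 -8.1500e+01] q [ 0.33  0.86 -0.05  1.59  0.06  0.69 -1.17] F [ 0.2  1.5 -1.5] w 0.0169
turn [0.01 0.03 0.  ] shift now-axes [ -0.3   0.3 -28.3] shift if turned first [ -0.3   0.3 -28.3]
```

Gripped (16.9 mm). I lift and check the tray's tilt.

arm_command([
  [0,0,-15,0,0,0],
  [0,0,-20,0,0,0],
  [0,0,-25,0,0,0],
  [0,0,-25,0,0,0],
  [0,0,-25,0,0,0],
  [0,0,-20,0,0,0],
  [0,0,-7,0,0,0],
  [0,0,0,0,0,0],
])

```text
clock: 6.2
position: [0.621, -0.2537, 0.1524]
tool_rot: [3.141, 0.0, -1.422]
force: [-0.5, -0.4, -2.4]
grip_width: 0.0169
```

```bash
cat >> h.py <<'E'
def trayfit(f,grip,zlo,zhi):
    "plane and rectangle of sheet points around grip, height window"
    d=load(f);X=cloud(d);x,y,z=[X[...,i] for i in range(3)]
    m=(z>zlo)&(z<zhi)&(np.hypot(x-grip[0]-.085,y-grip[1]-.01)<.17)
    m=cv2.morphologyEx(m.astype(np.uint8),cv2.MORPH_OPEN,np.ones((5,5)))
    n,L,S,_=cv2.connectedComponentsWithStats(m);k=1+np.argmax(S[1:,4]);P=X[L==k]
    for _ in range(3):
        A=np.c_[P[:,0]-grip[0],P[:,1]-grip[1],np.ones(len(P))];c=np.linalg.lstsq(A,P[:,2],rcond=None)[0]
        r=abs(A@c-P[:,2]);P=P[r<max(.004,2*r.std())]
    r=cv2.minAreaRect((P[:,:2]*1000).astype(np.float32))
    print(f,len(P),'slope deg x,y',np.degrees(c[:2]).round(2),'z at grip %.4f'%c[2],'res %.4f'%r_(A,c,P) if False else '','rect',r)
E
python3 - <<'E'
from h import *
to(.447,-.25,.14,-83.4)
grab('side','side5');grab('top','top5')
for f in('side5','top5'): trayfit(f,(.622,-.254),.06,.165)
a=cv2.imread('pics/side5.png')
cv2.imwrite('pics/p5.png',np.hstack([a[160:420,200:],cv2.imread('pics/top5.png')[100:360,180:560]]))
E
```

```text
clock 6.2 pos [ 0.621  -0.2537  0.1524] rot [ 1.7999e+02  3.0000e-02 -8.1490e+01] q [ 0.33  0.67 -0.05  1.53  0.04  0.95 -1.15] F [-0.5 -0.4 -2.4] w 0.0169
turn [0.02 0.03 1.91] shift now-axes [-29.4 171.5  12.5] shift if turned first [-23.6 172.4  12.4]
side5 15287 slope deg x,y [-0.08  0.02] z at grip 0.1515  rect ((706.580810546875, -241.39576721191406), (231.7156219482422, 200.4839630126953), 8.225805282592773)
top5 10153 slope deg x,y [-0.09 -0.06] z at grip 0.1500  rect ((707.5339965820312, -240.6878662109375), (230.45611572265625, 200.94384765625), 8.368249893188477)
```

View pics/p5.png

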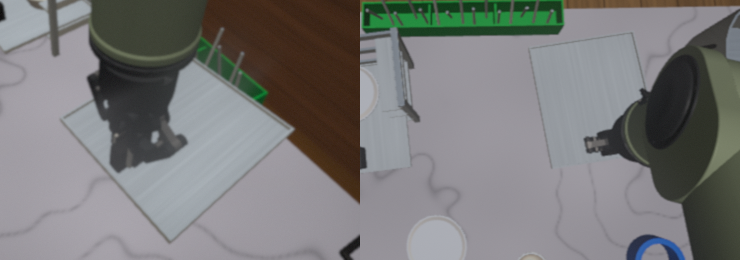

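The lifted tray is level (slopes below 0.1°) and square in the grip. Its underside is about 5.6 mm below the reported TCP z, and the tray's yaw is the tool's plus 89.8°. I retreat, then traverse.

arm_command([
  [0,0,0,0,0,1.7],
  [-3,20,0,0,0,0],
  [-4,30,0,0,0,0],
  [-4,33,0,0,0,0],
  [-4,33,0,0,0,0],
  [-4,33,0,0,0,0],
  [-3,24,0,0,0,0],
  [0,0,0,0,0,0],
])

```text
clock: 7.1
position: [0.4353, -0.2485, 0.1431]
tool_rot: [3.128, 0.008, -1.464]
force: [0.8, -0.9, -2.4]
grip_width: 0.0169
```

```bash
python3 -c "
from h import *
to(.44,.19,.15,-83.2)"
```

```text
clock 7.1 pos [ 0.4353 -0.2485  0.1431] rot [179.22   0.46 -83.89] q [ 0.44  0.44 -0.05  1.98  0.03  0.73 -1.1 ] F [ 0.8 -0.9 -2.4] w 0.0169
turn [ 0.78  0.46 -0.69] shift now-axes [-435.5  -51.3   -4.1] shift if turned first [-434.8  -56.6   -6.9]
```

arm_command([
  [-15,-2,-3,0.8,0.4,-0.6],
  [-28,-3,-1,0,0,0],
  [-33,-4,0,0,0,0],
  [-33,-4,0,0,0,0],
  [-33,-4,0,0,0,0],
  [-33,-4,0,0,0,0],
  [-33,-4,0,0,0,0],
  [-25,-4,0,0,0,0],
])

```text
clock: 7.9
position: [0.4375, -0.0079, 0.1431]
tool_rot: [3.136, 0.003, -1.472]
force: [0.3, -0.4, -1.7]
grip_width: 0.0168
```

```bash
python3 -c "
from h import *
to(.44,.19,.15,-83.2)"
```

```text
clock 7.9 pos [ 0.4375 -0.0079  0.1431] rot [ 1.797e+02  1.500e-01 -8.433e+01] q [-0.03  0.35 -0.11  2.14  0.06  0.65 -1.65] F [ 0.3 -0.4 -1.7] w 0.0168
turn [ 0.3   0.15 -1.13] shift now-axes [-196.7  -22.    -6.5] shift if turned first [-196.2  -25.9   -6.9]
```

arm_command([
  [-15,-2,-5,0.3,0.1,-1.1],
  [-28,-3,-2,0,0,0],
  [-33,-4,0,0,0,0],
  [-33,-4,0,0,0,0],
  [-33,-4,0,0,0,0],
  [-28,-4,0,0,0,0],
  [-16,-2,0,0,0,0],
  [0,0,0,0,0,0],
])

```text
clock: 8.7
position: [0.4377, 0.1933, 0.1459]
tool_rot: [3.135, 0.003, -1.457]
force: [-0.0, -1.1, -2.0]
grip_width: 0.0169
```

```bash
python3 -c "
from h import *
to(.44,.19,.1305,-83.2)
grab('side','side6');grab('top','top6')
for f in('side6','top6'): trayfit(f,(.44,.19),.11,.165)
a=cv2.imread('pics/side6.png');b=cv2.imread('pics/top6.png')
cv2.imwrite('pics/p6.png',np.hstack([a[20:320,50:430],b[110:410,30:410]]))"
```

```text
clock 8.7 pos [0.4377 0.1933 0.1459] rot [ 1.7963e+02  1.6000e-01 -8.3480e+01] q [-0.42  0.41 -0.15  2.04  0.08  0.71 -2.08] F [-0.  -1.1 -2. ] w 0.0169
turn [ 0.37  0.16 -0.28] shift now-axes [ 3.6 -2.1 15.4] shift if turned first [ 3.5 -1.9 15.4]
side6 6718 slope deg x,y [-0.48  0.14] z at grip 0.1452  rect ((523.692138671875, 202.63839721679688), (230.83602905273438, 205.0111083984375), 6.302266597747803)
top6 11750 slope deg x,y [-0.48 -0.04] z at grip 0.1438  rect ((524.9534912109375, 202.14088439941406), (229.7917938232422, 201.11883544921875), 6.350078105926514)
```

View pics/p6.png

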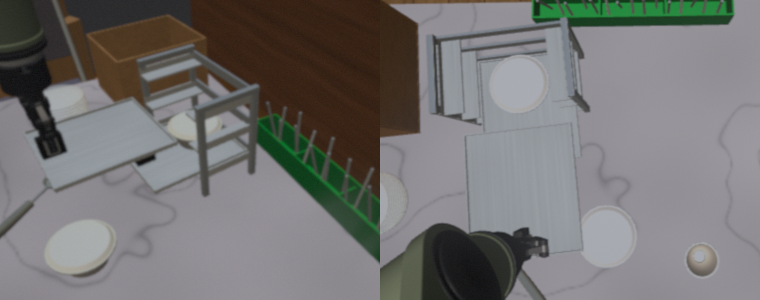

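The left half shows the level tray in front of the carrier, above the lower tray. The right half shows it lined up with the carrier, its rear edge about 45 px rows below the back rails and still clear of the posts. The tray must go about 3 mm right, about 15 mm down and 167 mm in.

arm_command([
  [3,0,7,0.4,0.2,-0.2],
  [0,0,7,0,0,0],
  [0,-10,0,0,0,0],
  [0,-15,0,0,0,0],
  [0,-15,0,0,0,0],
  [0,0,0,0,0,0],
])

```text
clock: 9.4
position: [0.4812, 0.1878, 0.1296]
tool_rot: [3.141, -0.004, -1.462]
force: [-0.3, -0.4, -1.7]
grip_width: 0.0169
```

```bash
cat > chk.py <<'E'
from h import *
import sys
f=sys.argv[1]; s=bot.observe();p=s['position']
c,sn=.9934,.1149
print('tcp s %.4f n %.4f'%(c*p[0]+sn*p[1],-sn*p[0]+c*p[1]))
S=float(sys.argv[2]) if len(sys.argv)>2 else .624
to(c*S-sn*.138,sn*S+c*.138,.1305,-83.3,s)
grab('side','side'+f);grab('top','top'+f)
for k in('side'+f,'top'+f):
    trayfit(k,p[:2],p[2]-.03,p[2]+.012)
E
python3 chk.py 7
```

```text
tcp s 0.4996 n 0.1313
clock 9.4 pos [0.4812 0.1878 0.1296] rot [179.97  -0.23 -83.75] q [-0.39  0.48 -0.13  1.96  0.1   0.71 -2.05] F [-0.3 -0.4 -1.7] w 0.0169
turn [ 0.03 -0.23 -0.45] shift now-axes [  -7.5 -124.4   -1. ] shift if turned first [  -6.5 -124.5   -0.9]
side7 6316 slope deg x,y [-0.1  -0.24] z at grip 0.1289  rect ((568.6532592773438, 198.13644409179688), (246.19863891601562, 245.69534301757812), 10.361446380615234)
top7 10537 slope deg x,y [-0.12 -0.4 ] z at grip 0.1274  rect ((565.876953125, 210.0142364501953), (230.09933471679688, 227.2692413330078), 6.247162818908691)
```

Lateral drift has left it about 7 mm right; I correct that while it is only 10 mm inside.

arm_command([
  [-7,0,0,0,-0.3,-0.4],
  [0,0,0,0,0,0],
  [0,0,0,0,0,0],
])

```text
clock: 9.8
position: [0.4775, 0.195, 0.1295]
tool_rot: [3.139, 0.001, -1.453]
force: [0.2, 0.3, -2.6]
grip_width: 0.0171
```

```bash
python3 chk.py 8
```

```text
tcp s 0.4968 n 0.1388
clock 9.8 pos [0.4775 0.195  0.1295] rot [ 1.7985e+02  7.0000e-02 -8.3270e+01] q [-0.39  0.48 -0.14  1.96  0.1   0.71 -2.05] F [ 0.2  0.3 -2.6] w 0.0171
turn [0.15 0.07 0.03] shift now-axes [   1.1 -127.2   -1.4] shift if turned first [   1.  -127.2   -1. ]
side8 6259 slope deg x,y [-0.23  0.07] z at grip 0.1287  rect ((564.84326171875, 206.20306396484375), (234.6508026123047, 244.93267822265625), 6.15869665145874)
top8 10506 slope deg x,y [-0.25 -0.07] z at grip 0.1274  rect ((563.9273681640625, 212.606689453125), (230.63348388671875, 215.4386749267578), 6.603494167327881)
```

arm_command([
  [0,-10,0,0.2,0,0],
  [-0.5,-12,0,0,0,0],
  [-0.5,-12,0,0,0,0],
  [-0.5,-12,0,0,0,0],
  [0,0,0,0,0,0],
])

```text
clock: 10.4
position: [0.5283, 0.2024, 0.1299]
tool_rot: [-3.139, 0.001, -1.454]
force: [-0.2, -0.5, -1.6]
grip_width: 0.0171
```

```bash
python3 chk.py 9
```

```text
tcp s 0.5481 n 0.1403
clock 10.4 pos [0.5283 0.2024 0.1299] rot [-1.7983e+02  8.0000e-02 -8.3280e+01] q [-0.37  0.54 -0.13  1.84  0.1   0.76 -2.01] F [-0.2 -0.5 -1.6] w 0.0171
turn [-0.17  0.08  0.02] shift now-axes [  2.5 -75.9  -0.4] shift if turned first [  2.5 -75.9  -0.6]
side9 5594 slope deg x,y [-0.03  0.18] z at grip 0.1293  rect ((618.4591674804688, 210.14495849609375), (240.54962158203125, 244.45664978027344), 7.111269474029541)
top9 9426 slope deg x,y [ 0.02 -0.06] z at grip 0.1277  rect ((613.7547607421875, 220.66122436523438), (230.84397888183594, 217.52182006835938), 6.773406505584717)
```

arm_command([
  [2,-12,0,-0.1,0,0],
  [0,-12,0,0,0,0],
  [0,-12,0,0,0,0],
  [0,-12,0,0,0,0],
  [0,-12,0,0,0,0],
  [0,0,0,0,0,0],
])

```text
clock: 11.1
position: [0.5879, 0.2075, 0.1295]
tool_rot: [3.14, 0.001, -1.452]
force: [-0.6, 0.2, -2.0]
grip_width: 0.017
```

```bash
python3 chk.py 10; python3 -c "
import cv2,numpy as np
a=cv2.imread('pics/side10.png');b=cv2.imread('pics/top10.png')
cv2.imwrite('pics/p10.png',cv2.resize(np.hstack([a[40:240,130:330],b[110:310,60:260]]),None,fx=2,fy=2,interpolation=2))"
```

```text
tcp s 0.6079 n 0.1386
clock 11.1 pos [0.5879 0.2075 0.1295] rot [ 1.7991e+02  5.0000e-02 -8.3220e+01] q [-0.35  0.63 -0.13  1.68  0.1   0.84 -1.97] F [-0.6  0.2 -2. ] w 0.0170
turn [0.09 0.05 0.08] shift now-axes [  0.7 -16.1  -1. ] shift if turned first [  0.6 -16.1  -1. ]
side10 4936 slope deg x,y [-0.29  0.11] z at grip 0.1290  rect ((683.2525634765625, 217.48013305664062), (250.2492218017578, 245.90032958984375), 6.539915084838867)
top10 7845 slope deg x,y [-0.19 -0.1 ] z at grip 0.1272  rect ((685.72412109375, 219.0323028564453), (253.76893615722656, 200.3883819580078), 6.710275173187256)
```

View pics/p10.png

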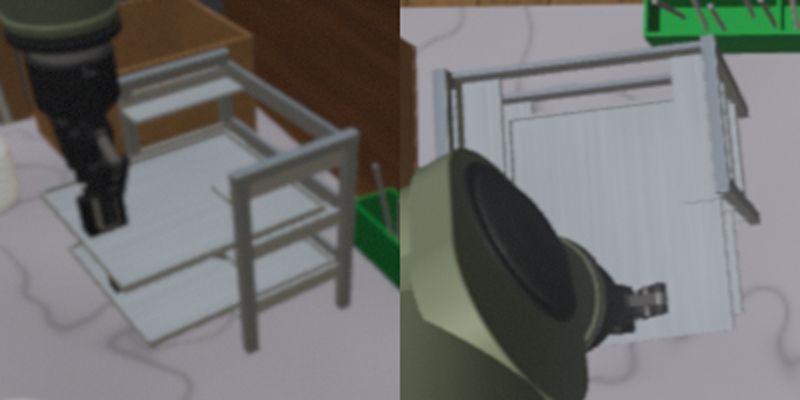

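The tray lies between the middle rails, level, with about 16 mm to go (rear edge at right crop row 110, back rail at row 95). I check the arm's clearance to the left post before finishing.

```bash
python3 -c "
from h import *
for f in('top10','side10'):
    X=cloud(load(f)).reshape(-1,3);X=X[np.isfinite(X).all(1)];s=X[:,0]*.9934+X[:,1]*.1149;n=-X[:,0]*.1149+X[:,1]*.9934
    m=(X[:,2]>.225)&(X[:,2]<.9)&(n>0)&(n<.3)&(s>.6)&(s<.8)
    P=np.c_[s,n,X[:,2]][m]
    for a in np.arange(.60,.72,.015):
        q=P[(P[:,0]>a)&(P[:,0]<a+.015)]
        if len(q)>3: print(f,round(a,3),len(q),'minz %.3f'%q[:,2].min(),'n %.3f..%.3f'%(q[:,1].min(),q[:,1].max()))
"
```

```text
top10 0.6 2719 minz 0.225 n 0.070..0.177
top10 0.615 2334 minz 0.225 n 0.071..0.183
top10 0.63 1880 minz 0.271 n 0.078..0.193
top10 0.645 976 minz 0.327 n 0.084..0.190
top10 0.66 371 minz 0.432 n 0.093..0.136
top10 0.675 65 minz 0.441 n 0.109..0.112
side10 0.6 1171 minz 0.225 n 0.073..0.189
side10 0.615 806 minz 0.225 n 0.073..0.124
side10 0.63 473 minz 0.268 n 0.089..0.130
side10 0.645 67 minz 0.311 n 0.106..0.133
```

arm_command([
  [0,0,4,0.1,0.1,0],
  [0,0,2,0,0,0],
  [0,0,0,0,0,0],
])

```text
clock: 11.5
position: [0.5851, 0.2075, 0.1229]
tool_rot: [3.14, -0.001, -1.451]
force: [1.0, -0.0, -2.2]
grip_width: 0.017
```

```bash
python3 chk.py 11
```

```text
tcp s 0.6050 n 0.1389
clock 11.5 pos [0.5851 0.2075 0.1229] rot [ 1.7991e+02 -8.0000e-02 -8.3160e+01] q [-0.35  0.63 -0.13  1.69  0.1   0.83 -1.97] F [ 1.  -0.  -2.2] w 0.0170
turn [ 0.09 -0.08  0.14] shift now-axes [  1.  -19.   -7.6] shift if turned first [  0.9 -19.   -7.6]
side11 4844 slope deg x,y [-0.14 -0.05] z at grip 0.1223  rect ((681.4766845703125, 218.6424560546875), (253.18345642089844, 246.92880249023438), 6.594554424285889)
top11 7710 slope deg x,y [-0.15 -0.21] z at grip 0.1209  rect ((682.23193359375, 222.95455932617188), (251.52857971191406, 208.24668884277344), 6.736083507537842)
```

arm_command([
  [1,-8,0,0,0,0],
  [0,-5,0,0,0,0],
  [0,-3,0,0,0,0],
  [0,0,0,0,0,0],
])

```text
clock: 12.0
position: [0.6032, 0.2085, 0.1235]
tool_rot: [3.141, -0.001, -1.452]
force: [-0.5, -0.4, -2.4]
grip_width: 0.0167
```

arm_command([
  [0,-2,0,0,0,0],
  [0,-2,0,0,0,0],
])

```text
clock: 12.2
position: [0.6053, 0.209, 0.123]
tool_rot: [3.137, -0.002, -1.451]
force: [-21.3, -2.2, 4.0]
grip_width: 0.017
```

```bash
python3 chk.py 12
```

```text
tcp s 0.6254 n 0.1380
clock 12.2 pos [0.6053 0.209  0.123 ] rot [ 1.7973e+02 -9.0000e-02 -8.3160e+01] q [-0.34  0.66 -0.12  1.63  0.1   0.86 -1.96] F [-21.3  -2.2   4. ] w 0.0170
turn [ 0.27 -0.09  0.14] shift now-axes [ 0.   1.4 -7.5] shift if turned first [ 0.   1.3 -7.5]
side12 4521 slope deg x,y [0.11 0.04] z at grip 0.1223  rect ((691.8603515625, 217.23960876464844), (233.05126953125, 242.88192749023438), 6.939728260040283)
top12 7018 slope deg x,y [ 0.15 -0.25] z at grip 0.1206  rect ((697.6561889648438, 210.8598175048828), (281.4584045410156, 163.98849487304688), 24.25004005432129)
```

Contact with the back stop (21 N) at the predicted place (s = 0.625). I lower onto the ledges.

arm_command([
  [0,0.5,1.5,0.2,0,0],
  [0,0,1.5,0,0,0],
])

```text
clock: 12.5
position: [0.6042, 0.209, 0.1203]
tool_rot: [3.14, -0.002, -1.451]
force: [-13.5, -3.8, 21.1]
grip_width: 0.0165
```

```bash
python3 chk.py 13
```

```text
tcp s 0.6242 n 0.1382
clock 12.5 pos [0.6042 0.209  0.1203] rot [ 1.7988e+02 -9.0000e-02 -8.3150e+01] q [-0.34  0.66 -0.12  1.64  0.1   0.85 -1.96] F [-13.5  -3.8  21.1] w 0.0165
turn [ 0.12 -0.09  0.15] shift now-axes [  0.2   0.2 -10.2] shift if turned first [  0.2   0.2 -10.2]
side13 3680 slope deg x,y [0.48 0.32] z at grip 0.1198  rect ((691.4105834960938, 217.3717803955078), (233.11859130859375, 241.8245391845703), 6.584478378295898)
top13 7104 slope deg x,y [ 0.5  -0.03] z at grip 0.1183  rect ((697.2338256835938, 214.31448364257812), (284.45343017578125, 170.95654296875), 24.93041229248047)
```

arm_command([
  [0,-1,-1,0,0,0],
  [0,-2,0,0,0,0],
])

```text
clock: 12.8
position: [0.6053, 0.2095, 0.1216]
tool_rot: [3.136, -0.002, -1.451]
force: [-23.9, -0.9, 3.7]
grip_width: 0.017
```

```bash
python3 chk.py 14
```

```text
tcp s 0.6254 n 0.1386
clock 12.8 pos [0.6053 0.2095 0.1216] rot [ 1.7968e+02 -1.0000e-01 -8.3130e+01] q [-0.34  0.66 -0.12  1.63  0.1   0.86 -1.96] F [-23.9  -0.9   3.7] w 0.0170
turn [ 0.32 -0.1   0.17] shift now-axes [ 0.6  1.4 -8.9] shift if turned first [ 0.5  1.4 -8.9]
side14 4456 slope deg x,y [-0.03  0.04] z at grip 0.1209  rect ((692.2399291992188, 217.483642578125), (233.2937774658203, 241.52137756347656), 6.846640586853027)
top14 6968 slope deg x,y [ 0.03 -0.19] z at grip 0.1192  rect ((698.5528564453125, 212.4183349609375), (279.577880859375, 169.6993408203125), 24.724557876586914)
```

It is level, pressed home, and on the ledges (sheet top 120 mm). I release with a zero-motion row, then retreat upwards.

arm_command([
  [0,0,0,0,0,0],
  [0,0,0,0,0,0],
  [0,0,0,0,0,0],
  [0,0,0,0,0,0],
  [0,0,0,0,0,0],
  [0,0,0,0,0,0],
], grip=100)

```text
clock: 13.5
position: [0.6064, 0.2097, 0.1217]
tool_rot: [3.138, -0.001, -1.451]
force: [-0.1, -1.0, -0.5]
grip_width: 0.0853
```

arm_command([
  [0,0,-10,0,0,0],
  [0,0,-20,0,0,0],
  [0,0,-25,0,0,0],
  [0,0,-25,0,0,0],
  [0,0,-25,0,0,0],
  [0,10,-25,0,0,0],
  [0,30,0,0,0,0],
  [0,30,0,0,0,0],
])

```text
clock: 14.3
position: [0.5379, 0.2013, 0.2615]
tool_rot: [3.141, -0.0, -1.452]
force: [0.2, 0.3, 0.1]
grip_width: 0.0852
```

arm_command([
  [40,20,0,0,0,0],
  [40,20,0,0,0,0],
  [40,20,0,0,0,0],
  [40,20,0,0,0,0],
  [40,0,0,0,0,0],
  [40,0,0,0,0,0],
  [0,0,0,0,0,0],
])

```text
clock: 15.0
position: [0.4818, -0.0539, 0.2683]
tool_rot: [-3.134, 0.001, -1.448]
force: [-0.9, 1.7, -0.4]
grip_width: 0.0852
```

```bash
python3 - <<'E'
from h import *
to(.6,.2,.3,-83.2)
for n in('side','top'):
    d=grab(n,n+'15');X=cloud(d);x,y,z=[X[...,i] for i in range(3)];s=x*.9934+y*.1149;nn=-x*.1149+y*.9934
    c=d['color'].max(-1)<70
    for k,lo,hi in(('mid grip',.14,.175),('low grip',.07,.1)):
        P=np.c_[s[m],nn[m],z[m]] if (m:=c&(z>lo)&(z<hi)&(s>.55)&(s<.69)&(abs(nn-.138)<.05)).any() else None
        if P is not None: print(n,k,len(P),'s %.4f..%.4f n %.4f..%.4f'%(*np.percentile(P[:,0],[2,98]),*np.percentile(P[:,1],[2,98])),'ztop %.4f'%np.percentile(P[:,2],90))
    m=(z>.112)&(z<.13)&(s>.58)&(s<.82)&(abs(nn-.138)<.09);P=np.c_[s[m],nn[m],z[m]]
    A=np.c_[P[:,:2]-[.71,.138],np.ones(len(P))];q=np.linalg.lstsq(A,P[:,2],rcond=None)[0];print(n,'slope',np.degrees(q[:2]).round(2),'z %.4f'%q[2],'s range',np.percentile(P[:,0],[.5,99.5]).round(4))
a=cv2.imread('pics/side15.png');b=cv2.imread('pics/top15.png')
cv2.imwrite('pics/p15.png',cv2.resize(np.hstack([a[40:240,130:330],b[110:310,60:260]]),None,fx=2,fy=2,interpolation=2))
E
```

```text
clock 15.0 pos [ 0.4818 -0.0539  0.2683] rot [-1.7957e+02  3.0000e-02 -8.2950e+01] q [ 0.03  0.24 -0.05  1.91  0.01  0.99 -1.47] F [-0.9  1.7 -0.4] w 0.0852
turn [-0.43  0.03  0.25] shift now-axes [-237.5 -148.6  -30.5] shift if turned first [-238.1 -147.4  -31.7]
side mid grip 267 s 0.6048..0.6430 n 0.1272..0.1408 ztop 0.1622
side low grip 49 s 0.6022..0.6128 n 0.1294..0.1404 ztop 0.0904
side slope [-0.27  0.07] z 0.1204 s range [0.5966 0.8186]
top mid grip 246 s 0.6077..0.6464 n 0.1293..0.1427 ztop 0.1622
top slope [-0.17 -0.05] z 0.1190 s range [0.5986 0.8188]
```

View pics/p15.png

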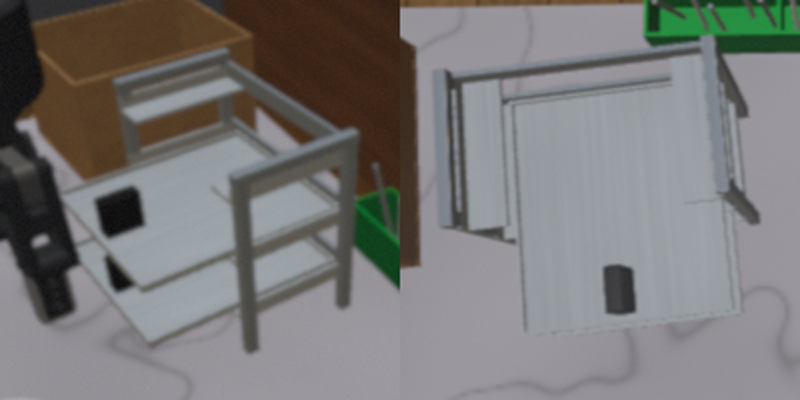

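The picture shows the tray on the middle rails with its rear edge against the back bar (right crop row 100). Its grip, at (620,290), matches the lower tray's depth, and the lower tray is unmoved. I hand in.

```bash
python3 -c "
from workcell import bot
print(bot.job_done(), bot.observe()['clock'])"
```

```text
the job is handed in; nothing more can be done
the job is handed in; nothing more can be done
```

The tray is on the carrier's middle rails, pushed home against the back stop, grip end towards the robot, and released. I handed the job in at about 15 s of the 48 s limit.

**Last checks**
- **Height and level:** the sheet's top is at about 120 mm, so the underside is at about 116 mm. The middle ledges measured about 115.5 mm. The tray is level within 0.3°.
- **Home:** the back stop pushed back with about 24 N just before I let go. The grip's centre is within 2 mm of where it should be.
- **Lower tray:** the visible front of its grip is where it was at the start, within about 1 mm, so it did not move.
- **Robot:** the gripper is open and clear of everything. The largest force I read was about 25 N, at the end of a move.

**What disagreed or went wrong**
- **Height reading:** the arm's reported TCP height was about 28 mm lower than the fingers the camera showed. My first grasp therefore closed empty above the grip. I corrected using the camera depth, and the second grasp held.
- **Sideways drift:** the tray drifted about 7 mm sideways as it entered the rails, inside the 12 mm spare. I corrected it before pushing further.

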